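# Pack the touch-up tray from the storeroom cabinet

### The arm

A 6-joint arm with a two-finger parallel gripper is mounted at the origin on the work surface. World frame = base frame: x ahead of the robot, y to its left, z up, the work surface at z = 0. Lengths are in m, angles in rad, forces in N, time in s.
With the tool pointing down it reaches from about 0.35 to 0.925 m from the base axis. Payload 6.4 kg.
Tool frame: the origin (TCP) lies on the mounting face of the last link; the fingertips stand 199 mm ahead of it and the grasp point (between the pads) lies 180 mm ahead of it; x points along the fingers, y is the direction in which the jaws open and shut, and the axes are right-handed (so a half turn about x gives the same grasp; the last joint's range is limited). The gripper opens to 94 mm and grips with 3 to 60 N. Pads are 16 mm wide; open, the fingers measure 119 mm over their backs; the gripper's body (75 mm by 177 mm) begins 78 mm behind the grasp point.
Start: joints at [-1.302, 0.245, 1.558, -0, 1.339, -0.174], TCP at [0.279, -0.587, 0.405] pointing down, gripper open.
Joint ranges: [-3.13, 3.13], [-1.02, 2.26], [0.13, 2.54], [-0.95, 4.09], [0.21, 2.88], [-2.74, 2.74]. Speed limits (rad/s): [2.57, 2.57, 3.14, 3.14, 3.14, 3.14].

### API

Orientations are given as [roll, pitch, yaw] about the fixed x, y, z axes, in that order (R = Rz(yaw) Ry(pitch) Rx(roll)).
In Python, from station import move_ptp, move_linear, movej, set_gripper, hold, inverse_kinematics, camera, get_calibration, MotionError, hand_in, current_time_s, current_q, current_joint_velocities, current_tau, current_tcp_pos, current_eef_rot, current_contact_force, current_torque, current_grip_width gives the robot as it stands. Calls block until the motion is done:
- move_ptp(position, orientation): joint-space move of the TCP to a pose.
- move_linear(position, ori=None, velocity=0.15, guard=None): straight line of the TCP; ori=None keeps the orientation; velocity is the mean speed in m/s. With guard (N) it stops when the force on the tool has changed by that much, and returns True; else False.
- movej(angles): joint-space move.
- set_gripper(opening): opening from 0.0 (shut) to 1.0 (fully open); the grip force is fixed at half the most; returns when the fingers have stopped.
- hold(seconds).
- inverse_kinematics(position, orientation): joint angles nearest the present ones, or None.
- camera(name): name is "scene" or "top"; returns (picture, depth): 420x560x3 uint8, blue, green, red; 420x560 float32, m along the optical axis (not along the pixel's ray), 0 where there is no reading.
- get_calibration(name): a dict with "mtx" (3x3 intrinsics, pixels), "k1" (the pictures are not rectified: a ray, as slopes to the right and down, at radius r is drawn at 1 + k1 r^2 times it, then the intrinsics apply), "rvec" (rotation vector, rad) and "tvec" (3), from world to camera coordinates, as OpenCV has them. Camera axes: x right, y down, z forward; pixel columns grow to the right and rows downward; lengths in m; the calibration is good to about 2 mm. A picture is of the moment at which its call begins. get_calibration takes no time and is no camera call.
A pose or a line that the arm cannot do raises MotionError and nothing moves.
- hand_in(): hands the job in, once; it reports no verdict.
Readings, each from a call of its own:
- current_time_s(): time.
- current_q(): joint angles.
- current_joint_velocities(): joint speeds.
- current_tau(): joint torques, N m.
- current_tcp_pos(): TCP position.
- current_eef_rot(): TCP orientation.
- current_contact_force(): force on the tool from outside, world axes, zero at the start.
- current_torque(): the same for the moment, N m.
- current_grip_width(): opening from 0.0 (shut) to 1.0 (fully open).
Only numpy, scipy, OpenCV 4.12 (cv2) and the standard library are available. Lean on these libraries where they do the work, as an engineer would, in place of code of your own. Each camera call takes 0.05 s, during which the arm holds its last target. There are 200 camera calls.

### The job

Pack the blue four-bay tray for a touch-up job: stand the sealed red tin in the bay with the red liner, the sealed yellow tin in the yellow bay and the chrome level (on its base, vial up) in the white bay, and only when these three are in, put the glass jar of nails with the green cap into the green bay. Set each thing down flat on its liner without dropping it, keep the jar upright, and leave the opened red tin and the black-capped jar of screws where they are.

Things in the scene. Friction and masses are not known exactly. Their poses are not given: they have to be found in the camera images.
- red_tin: Sealed paint tin, upright cylinder 60 mm diameter, 62 mm high (65 mm with the dab), about 0.3 kg: red band, bright metal lid with a 34 mm round dab of red paint on it. Origin: centre of its underside; z up.
- yellow_tin: Sealed paint tin of the same size: yellow band, bright metal lid with a round dab of yellow paint on it. Origin: centre of its underside; z up.
- level: Chrome pocket spirit level, a bar 70 x 20 x 30 mm (x along its length, y across, z up), about 0.14 kg, with a green vial in the middle of its top. It stands on its 70 x 20 mm underside. Origin: centre of its underside.
- nail_jar: Glass jar of dark steel nails with a green twist cap: upright cylinder 52 mm diameter (cap 53 mm, from 57 mm up), 72 mm high, about 0.25 kg. Origin: centre of its underside; z up.
- open_tin: Look-alike, stays where it is: opened, used-up tin with a red band, the same size as the sealed tins but without a lid, dark dried crust inside. Loose. Origin: centre of its underside; z up.
- screw_jar: Look-alike, stays where it is: the same glass jar but with a black cap and brass screws inside. Loose. Origin: centre of its underside; z up.
- liner_red: Red square liner, 88 x 88 x 3 mm, fixed. It fills the floor of one of the four bays of the fixed blue carrying tray (2 by 2 bays, each 90 x 90 mm inside, 96 mm from centre to centre along the tray's sides, walls and dividers 6 mm thick, their tops 20 mm above the bench). Origin: centre of its underside, 6 mm above the bench; its top, on which the thing stands, is 3 mm higher. x and y run along the tray's sides, z up. Which bay has which colour changes.
- liner_yellow: Yellow square liner, 88 x 88 x 3 mm, fixed, in another bay of the same tray; same origin and axes as the red one.
- liner_green: Green square liner, 88 x 88 x 3 mm, fixed, in another bay of the same tray; same origin and axes as the red one.
- liner_white: White square liner, 88 x 88 x 3 mm, fixed, in another bay of the same tray; same origin and axes as the red one.
Not all that is in view belongs to the job. What is shaped like the red_tin but purple is not meant.

How it is judged:
On the way, in this order (a step that is already met when the one before it is completed fails the run):
1. both sealed tins and the level stand released in their bays, before the jar of nails does (horizontal distance between red_tin and liner_red below 0.03 m and z of red_tin in the frame of liner_red below 0.007 m and angle between each of red_tin, yellow_tin, level's own z axis and vertical below 0.12 rad and contact force between each of red_tin, yellow_tin, level and the fingers below 0.1 N and horizontal distance between yellow_tin and liner_yellow below 0.03 m and z of yellow_tin in the frame of liner_yellow below 0.007 m and horizontal distance between level and liner_white below 0.04 m and z of level in the frame of liner_white below 0.007 m), for 0.2 s.
2. the jar of nails stands released in the green bay (horizontal distance between nail_jar and liner_green below 0.03 m and z of nail_jar in the frame of liner_green below 0.007 m and angle between nail_jar's own z axis and vertical below 0.12 rad and contact force between nail_jar and the fingers below 0.1 N), for 0.2 s.
At the end, for the whole second after the job is handed in: Red tin, yellow tin, level and nail jar stand released, at rest and upright (within 7 degrees), flat on the red, yellow, white and green liner (base within 4 mm of its top, centre within 30 mm of its centre, level 40 mm); open tin and screw jar within 25 mm of their starts (all of step 1 and all of step 2 and linear speed of each of red_tin, yellow_tin, level, nail_jar below 0.02 m/s and angular speed of each of red_tin, yellow_tin, level, nail_jar below 0.2 rad/s and distance of each of open_tin, screw_jar from where it was at the start of the episode below 0.025 m); the robot touches nothing.
It fails at once if a look-alike (the open tin or the jar of screws) is pushed or taken more than 25 mm from its place (distance of any of open_tin, screw_jar from where it was at the start of the episode above 0.025 m).
It fails at once if the jar of nails is tipped more than 40 degrees (angle between nail_jar's own z axis and vertical above 0.7 rad).
It fails at once if a thing to be packed is dropped (falls free at more than 1 m/s, that is from over 50 mm) ((linear speed of red_tin above 1 m/s and contact force between red_tin and the fingers below 0.05 N) or (linear speed of yellow_tin above 1 m/s and contact force between yellow_tin and the fingers below 0.05 N) or (linear speed of level above 1 m/s and contact force between level and the fingers below 0.05 N) or (linear speed of nail_jar above 1 m/s and contact force between nail_jar and the fingers below 0.05 N)).
It also fails if it takes over 104 s, if anything falls off the work surface, if the arm or the gripper's body presses on something with over 40 N, if the wrist force passes 120 N, or if a joint passes its speed limit or range.

## Working session

There is one attempt and no reset: what is moved stays moved. The work goes in short steps, each a Python script; the robot and the scene stay as the last script left them, time stands still between calls to the robot, and variables do not carry over. Pictures are saved under pics/ and viewed, about 12 in all and at most 16, crops included, and the job is handed in when it is done.

```bash
mkdir -p pics; python3 - <<'E'
from station import *
import cv2,numpy as np
for n in("scene","top"):
    p,d=camera(n); cv2.imwrite(f"pics/{n}0.png",p); np.save(f"{n}0.npy",d)
    c=get_calibration(n); print(n,{k:np.round(np.array(v),4).tolist() for k,v in c.items()}, (d>0).mean())
    R=cv2.Rodrigues(np.array(c["rvec"],float))[0]; print((-R.T@np.array(c["tvec"]).ravel()).round(3))
print(current_time_s(),current_eef_rot(),current_grip_width())
E
```

```text
scene {'mtx': [[445.6826, 0.0, 281.0012], [0.0, 445.6826, 210.7106], [0.0, 0.0, 1.0]], 'k1': -0.1176, 'rvec': [1.5474, 1.8845, -0.9161], 'tvec': [0.0497, -0.2862, 1.3247]} 0.9958545918367347
[1.192 0.208 0.612]
top {'mtx': [[473.3507, 0.0, 286.5995], [0.0, 473.3507, 203.7045], [0.0, 0.0, 1.0]], 'k1': -0.1326, 'rvec': [2.1359, -2.1291, 0.117], 'tvec': [0.0796, 0.5202, 0.8983]} 0.9959778911564626
[0.387 0.051 0.965]
0.1 [-1.74088926  1.56903642  1.84353593] 0.9997892664682534
```

View pics/top0.png

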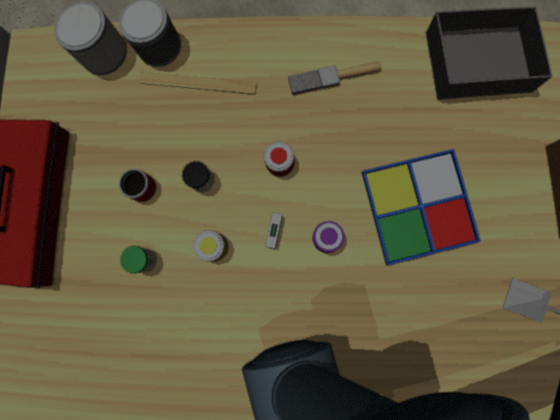

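View pics/scene0.png

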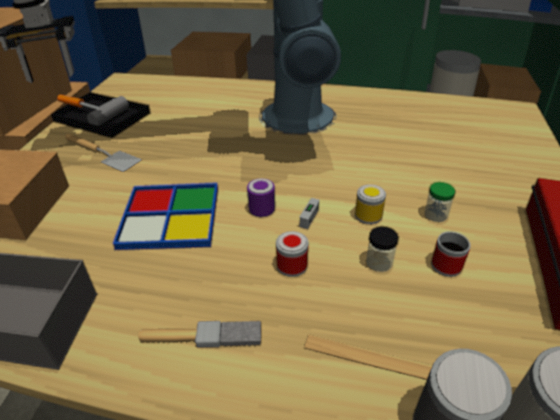

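The top view shows the red tin's dab at (279,158), yellow tin (209,246), level (274,230), green cap (135,260), black cap (196,174), open tin (135,184) and purple tin (328,236). The tray is at (420,207): yellow bay upper left, white upper right, green lower left, red lower right. The scene view agrees with this.

```bash
cat > h.py <<'E'
from station import *
import cv2,numpy as np
def cal(n):
    c=get_calibration(n); R=cv2.Rodrigues(np.array(c["rvec"],float))[0]
    return np.array(c["mtx"]),c["k1"],R,np.array(c["tvec"],float).ravel()
def ray(n,uv,z):
    """pixels -> world points on the plane at height z"""
    K,k1,R,t=cal(n); uv=np.array(uv,float).reshape(-1,1,2)
    s=cv2.undistortPointsIter(uv,K,np.array([k1,0,0,0.]),None,None,(3,50,1e-9)).reshape(-1,2)
    d=np.c_[s,np.ones(len(s))]@R; o=-R.T@t
    return o+d*((z-o[2])/d[:,2])[:,None]
def proj(n,P):
    K,k1,R,t=cal(n)
    return cv2.projectPoints(np.array(P,float).reshape(-1,3),R,t,K,np.array([k1,0,0,0.]))[0].reshape(-1,2)
HSV={"red":[((0,150,70),(8,255,255)),((172,150,70),(180,255,255))],"yellow":[((24,130,90),(34,255,255))],
 "green":[((45,100,40),(85,255,255))]}
def mask(p,c):
    h=cv2.cvtColor(p,cv2.COLOR_BGR2HSV); return sum(cv2.inRange(h,np.array(a),np.array(b)) for a,b in HSV[c])
def blob(m,near,rad):
    """contour nearest to a pixel, within a window"""
    w=np.zeros_like(m); cv2.circle(w,tuple(int(v) for v in near),rad,255,-1)
    cs=cv2.findContours(m&w,cv2.RETR_EXTERNAL,cv2.CHAIN_APPROX_NONE)[0]
    return max(cs,key=cv2.contourArea)
def centre(n,c,z):
    """mean world point of a filled contour at height z"""
    m=np.zeros((420,560),np.uint8); cv2.drawContours(m,[c],-1,255,-1)
    v,u=np.nonzero(m); P=ray(n,np.c_[u,v],z)
    return P.mean(0)[:2],2*np.sqrt(np.linalg.eigvalsh(np.cov(P[:,:2].T)))*2
E
python3 - <<'E'
from h import *
p=cv2.imread("pics/top0.png"); d=np.load("top0.npy")
for nm,c,uv,r,z in[("red","red",(279,158),13,.065),("yel","yellow",(209,246),12,.065),("nail","green",(135,260),22,.072),
  ("lred","red",(452,223),40,.009),("lyel","yellow",(390,190),40,.009),("lgrn","green",(403,234),40,.009)]:
    b=blob(mask(p,c),uv,r); print(nm,*[x.round(4) for x in centre("top",b,z)],cv2.contourArea(b),cv2.minAreaRect(b))
g=cv2.cvtColor(p,cv2.COLOR_BGR2HSV)
for nm,uv in[("lvl",(274,230)),("white",(437,177)),("nail",(135,260)),("yel",(209,246)),("wood",(300,200)),("black",(196,174))]: print(nm,g[uv[1],uv[0]],d[uv[1],uv[0]])
blue=cv2.inRange(g,np.array((105,120,60)),np.array((125,255,255)))
b=blob(blue,(420,207),90); q=cv2.boxPoints(cv2.minAreaRect(b)); P=ray("top",q,.02)[:,:2]; print("tray",P.round(4),P.mean(0).round(4),np.linalg.norm(np.diff(P,axis=0),axis=1))
# scene view crosscheck for dabs
s=cv2.imread("pics/scene0.png")
for nm,c,uv,r,z in[("red","red",(292,241),9,.065),("yel","yellow",(371,192),9,.065),("nail","green",(442,190),15,.072)]:
    b=blob(mask(s,c),uv,r); print("scene",nm,*[x.round(4) for x in centre("scene",b,z)])
for nm,uv,z in[("screw",(196,174),.072),("open",(135,184),.062),("purple",(328,236),.065),("lvl",(274,230),.03)]: print(nm,ray("top",uv,z).round(4))
o=np.hstack([cv2.resize(p[205:255,249:299],(400,400),interpolation=0),cv2.resize(p[225:285,110:170],(400,400),interpolation=0)]);cv2.imwrite("pics/crop1.png",o)
E
```

```text
red [0.6117 0.0972] [0.0302 0.0309] 163.0 ((278.5, 155.0), (14.0, 15.0), 90.0)
yel [0.4358 0.2314] [0.0298 0.0304] 168.0 ((207.50003051757812, 245.00003051757812), (14.849241256713867, 14.849241256713867), 45.0)
nail [0.407  0.3752] [0.0528 0.053 ] 529.5 ((133.0, 259.0), (26.0, 26.0), 90.0)
lred [ 0.4845 -0.25  ] [0.0982 0.1004] 1647.5 ((449.2768859863281, 223.01541137695312), (43.15125274658203, 40.52008056640625), 74.74488067626953)
lyel [ 0.5553 -0.1335] [0.0988 0.0997] 1640.5 ((392.0294494628906, 188.61767578125), (41.95866012573242, 41.95866394042969), 75.96376037597656)
lgrn [ 0.4614 -0.1565] [0.1008 0.1016] 1773.5 ((404.364013671875, 234.48318481445312), (43.77284622192383, 42.703975677490234), 75.25643920898438)
lvl [ 64 113  61] 0.93745166
white [105  12 128] 0.96564686
nail [ 66 144  94] 0.8982002
yel [ 32 145 128] 0.9025286
wood [ 28  81 123] 0.9735509
black [30 26 20] 0.9154792
tray [[ 0.5896 -0.0708]
 [ 0.6426 -0.2651]
 [ 0.4475 -0.308 ]
 [ 0.3991 -0.1178]] [ 0.5197 -0.1904] [0.20144449 0.199672   0.19628401]
scene red [0.6125 0.097 ] [0.0299 0.0311]
scene yel [0.4365 0.2308] [0.0307 0.032 ]
scene nail [0.4169 0.3742] [0.0516 0.0654]
screw [[0.5734 0.2569 0.072 ]]
open [[0.5559 0.3824 0.062 ]]
purple [[0.4542 0.0013 0.065 ]]
lvl [[0.4685 0.1062 0.03  ]]
```

View pics/crop1.png

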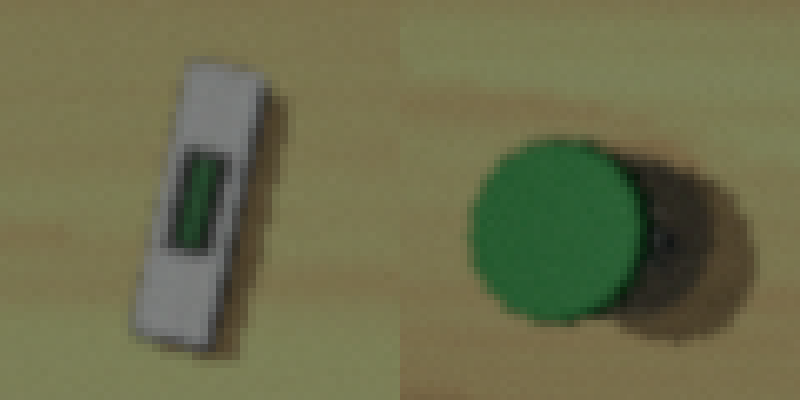

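The dab positions agree between the two views to 1 mm, and the tray bays are consistent (96 mm apart). Level's corners in the left crop are (188,60), (268,75), (215,350) and (133,335). I'll pack the level first.

```bash
cat >> h.py <<'E'
RED=np.array([.4845,-.2500]);YEL=np.array([.5553,-.1335]);GRN=np.array([.4614,-.1565]);WHT=RED+YEL-GRN
TY=np.arctan2(*(YEL-GRN)[::-1])   # tray yaw
L=.18; UP=.175
def best(xy,z,yaw):
    """tool yaw (mod pi) whose joints lie nearest the present ones; jaws open along yaw+90deg"""
    q=current_q(); c=[]
    for k in(-1,0,1):
        o=[0,np.pi/2,(yaw+k*np.pi+np.pi)%(2*np.pi)-np.pi]; j=inverse_kinematics([*xy,z+L],o)
        if j is not None: c.append((np.abs(np.array(j)-q).max(),o))
    return min(c)[1]
def pick(xy,yaw,zg,opening):
    o=best(xy,UP,yaw); move_ptp([*xy,UP+L],o); set_gripper(opening)
    move_linear([*xy,zg+L],o,velocity=.12); set_gripper(0)
    print("grip mm",current_grip_width()*94); move_linear([*xy,UP+L],o,velocity=.12)
    print("lifted mm",current_grip_width()*94,"t",current_time_s(),"F",np.round(current_contact_force(),1))
def place(xy,yaw,zg,opening):
    o=best(xy,UP,yaw); move_ptp([*xy,UP+L],o); hold(.2)
    move_linear([*xy,.009+zg+.006+L],o,velocity=.12); hold(.3)
    print("touch",move_linear([*xy,.009+zg-.002+L],o,velocity=.015,guard=3),"z over nominal mm",(current_tcp_pos()[2]-L-.009-zg)*1e3)
    set_gripper(opening); hold(.2); move_linear([*xy,UP+L],o,velocity=.12); print("t",current_time_s())
def snap(tag):
    for n in("top","scene"): cv2.imwrite(f"pics/{n}{tag}.png",camera(n)[0])
E
python3 - <<'E'
from h import *
c=np.array([(188,60),(268,75),(215,350),(133,335)])/8+[249,205]-.5
P=ray("top",c,.03)[:,:2]; xy=P.mean(0); a=(P[0]+P[1]-P[2]-P[3])/2; b=P[0]+P[3]-P[1]-P[2]
yaw=np.arctan2(a[1],a[0]); print(xy,yaw,np.linalg.norm(a),np.linalg.norm(b)/2,"tray",TY,WHT)
pick(xy,yaw,.022,.45); snap("1")
place(WHT,TY,.022,.32); snap("2")
E
python3 -c "
import cv2,numpy as np
cv2.imwrite('pics/c2.png',np.hstack([cv2.resize(cv2.imread('pics/%s2.png'%n),(400,300)) for n in('top','scene')]))"
```

```text
[0.46836068 0.10693446] -0.18488776237610322 0.06962644732002875 0.02048216106458646 tray 0.24021201583620128 [ 0.5784 -0.227 ]
grip mm 19.606478538402673
lifted mm 19.94746911924661 t 6.9083 F [-0.3  0.1 -1.4]
touch True z over nominal mm 0.26356976159719325
t 12.5167
```

View pics/c2.png

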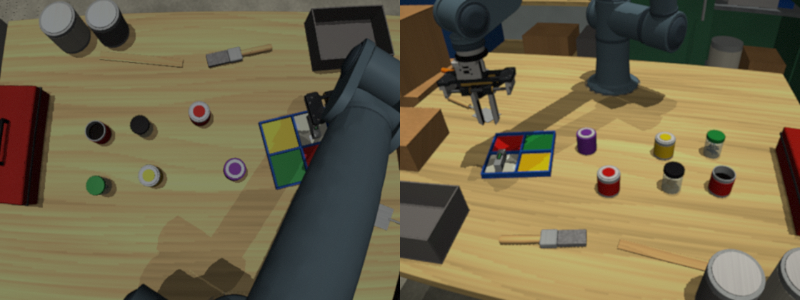

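The level stands in the white bay, at about (500,155) in the scene half. Next are the two tins.

```bash
python3 - <<'E'
from h import *
pick([.612,.0972],TY,.040,1.0); place(RED,TY,.040,.78)
pick([.436,.2312],TY,.040,1.0); snap("3"); place(YEL,TY,.040,.78)
o=best([.42,.25],.2,TY); move_ptp([.42,.25,.2+L],o); snap("4"); print(current_time_s())
p=cv2.imread("pics/top4.png")
for nm,c,uv,r,T in[("red","red",proj("top",[*RED,.074])[0],13,RED),("yel","yellow",proj("top",[*YEL,.074])[0],13,YEL)]:
    x=centre("top",blob(mask(p,c),uv,r),.074)[0]; print(nm,x,(x-T)*1e3)
cv2.imwrite('pics/c4.png',np.hstack([cv2.resize(p,(400,300)),cv2.resize(cv2.imread('pics/scene4.png')[150:290,90:277],(400,300))]))
E
```

```text
grip mm 59.44103624367395
lifted mm 59.929645868790786 t 18.1 F [-0.1  0.4 -3.5]
touch True z over nominal mm -0.04867667225792738
t 23.425
grip mm 59.571122023877194
lifted mm 59.426776920319035 t 28.8917 F [-1.8 -0.3 -2.8]
touch True z over nominal mm 0.0014702870988342331
t 34.3583
35.9667
red [ 0.48488346 -0.25046514] [ 0.38345539 -0.46514453]
yel [ 0.55521307 -0.13415755] [-0.08693279 -0.65755031]
```

View pics/c4.png

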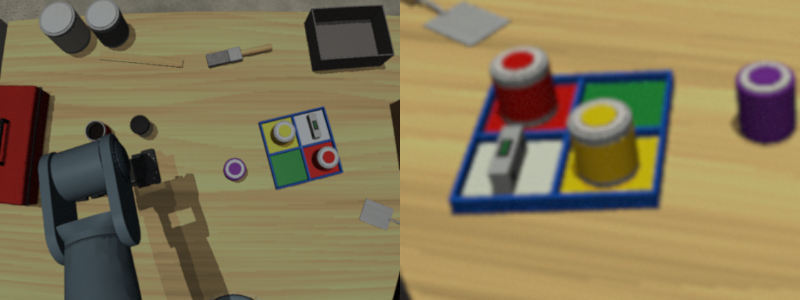

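Both tins stand upright within 1 mm of their bay centres, and the level stands in the white bay with its vial up. The jar goes last.

```bash
python3 - <<'E'
from h import *
pick([.407,.3752],TY,.036,1.0); place(GRN,TY,.036,.70)
o=best([.40,.30],.22,TY); move_ptp([.40,.30,.22+L],o); hold(.5); snap("5"); print(current_time_s(),current_contact_force())
p=cv2.imread("pics/top5.png")
for nm,c,T,h,r in[("red","red",RED,.074,13),("yel","yellow",YEL,.074,13),("nail","green",GRN,.081,22)]:
    x=centre("top",blob(mask(p,c),proj("top",[*T,h])[0],r),h); print(nm,((x[0]-T)*1e3).round(1),x[1])
cv2.imwrite('pics/c5.png',np.hstack([cv2.resize(p,(400,300)),cv2.resize(cv2.imread('pics/scene5.png')[150:290,90:277],(400,300))]))
a,b=[cv2.imread(f'pics/scene{i}.png')[220:280,360:475].astype(int) for i in(0,5)]; print("lookalike diff",np.abs(a-b).mean())
E
```

```text
grip mm 52.04018443402498
lifted mm 52.42240584224012 t 40.4167 F [-0.4  0.2 -3.1]
touch True z over nominal mm -0.13886429047567372
t 46.3583
48.65 [ 0.33566648 -0.68203898  0.3953776 ]
red [ 0.4 -0.5] [0.03042694 0.03123188]
yel [ 0.  -0.6] [0.02995262 0.03113246]
nail [-0.9  5.9] [0.07078784 0.08339639]
lookalike diff 4.154637681159421
```

View pics/c5.png

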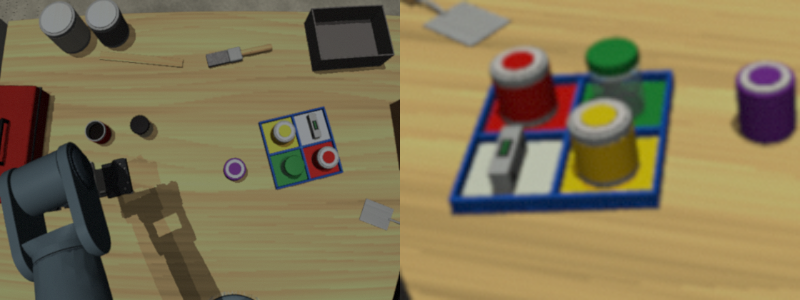

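All four stand in their bays, and the look-alikes are at their original places, (98,132) and (140,127) in the top half.

```bash
python3 -c "
from station import *
print(hand_in())"
```

```text
the job is handed in; nothing more can be done
None
```

I packed the tray in the required order and handed it in at about 49 s of the 104 s allowed. The level went into the white bay first, then the red tin, the yellow tin and last the nail jar in the green bay. The hand-in reports no verdict.

- **Set-down:** each thing was lowered until it touched its liner, within 0.3 mm of the expected height, and only then released.
- **Tins:** the last pictures put both within 1 mm of their liner centres.
- **Level:** it looks flat with its vial up in the white bay. I checked this by eye only.
- **Nail jar:** it looks upright and centred. The colour measurement put it 6 mm off centre, but the mask merged the green cap with the green liner, so I don't trust that number.
- **Open tin and screw jar:** both look unmoved in the last picture. I compared pictures and did not re-measure their positions.
- **Robot:** it was clear of everything at hand-in.

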